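# Seat the grinding cup in the spice grinder

## Task

Take the steel grinding cup from the wooden board and set it upright, legs down, into the collar of the green spice grinder. Work it down by twisting it to and fro with gentle pressure, never forcing the sprung collar down to its stop, until it drops over the drive blade and its red flange lies flat on the collar's rim all round; then let go. Leave the jars and everything else where they stand.

Things in the scene. Friction and masses are not known exactly. Their poses are not given: they have to be found in the camera images.
- cup: Closed steel grinding cup with a red flange, upright on the board, 92 mm tall, about 350 g, at any yaw. Origin: bottom centre, z up its axis. 4 legs 9 mm thick centred at x +-13, y +-9 mm, 0 to 8 mm up, leaving a 17 mm slot along its y; taper from 43 to 50 mm diameter, 8 to 20 mm; spigot 50 mm in diameter, 20 to 40 mm; flange 66 mm in diameter, 40 to 45 mm; round body 48 mm in diameter, 45 to 92 mm.
- cup_grip (a point): Point on the cup's axis 70 mm above its bottom, where to grip it: the plain steel body, 48 mm in diameter, 45 to 92 mm up, above the red flange. Grip firmly (60 N or more), as twisting takes about 1 N m.
- collar_rim (a point): Centre of the top rim of the steel collar on the green grinder, 122 mm above the table; z up along the bore. Collar 80 mm outside, bore 54 mm. Cup fully home: its flange lies flat on this rim, so the cup's origin is 40 mm below this point.
- collar_pads (a point): On the bore's axis, 17 mm below the rim, level with four sprung rubber pads that leave 47 mm between them. They grip the cup once its bottom is 24 mm or more below the rim: pushed straight it sticks on the way (25 N or more would be needed); turned to and fro about its axis it goes down with 5 to 15 N.
- blade_top (a point): On the bore's axis, 33.5 mm below the rim: top of a brass drive blade, 40 x 13.6 mm, lying across the bore at an angle that varies and is not given; it resists turning. It fits only the slot along the cup's y, between its legs. Until it does, the cup stands about 6.5 mm short of home; turned under light pressure, up to half a turn, it drops over the blade (within about 0.15 rad).
- collar (a joint): How far the collar is pressed down on its springs, m: 0 at rest, growing downwards, about 4.5 N per mm after the first 1.5 N; 0.006 is its hard stop. Above 0.005 (about 24 N) it counts as forced.
- grinder: Green motor housing, 170 x 150 mm, 64 mm high, fixed to the table; the collar stands on its centre. Origin at the centre of its underside. Its place and yaw vary.
- board: Light wooden board, 160 x 340 x 12 mm, fixed to the table, carrying the cup and two jars about 100 mm apart along its y, in any order. Origin at the centre of its underside.
- jar_amber: amber glass spice jar with red cap, 52 mm across, 85 mm tall; origin under its centre. Bystander on the board: leave it alone
- jar_white: white ceramic spice jar with brass cap, 52 mm across, 80 mm tall; origin under its centre. Bystander on the board: leave it alone
- tin_ochre: small cream tin with ochre conical lid, 76 mm across, 120 mm tall; bystander, leave it alone
- jar_dark: dark brown jar with paper label and red cap, 64 mm across, 100 mm tall; bystander, leave it alone
- mortar: brass bowl, 100 mm across, 70 mm tall; bystander, leave it alone
- scoop: small spoon, 170 mm long, lying flat; bystander, leave it alone
- brush: counter brush, 180 mm long, lying flat; bystander, leave it alone
Mind the look-alikes: they are no part of the job. What is shaped like the grinder but purple is not meant.

How it is judged:
By the outcome, as a careful person would: the job done as asked, in the order asked, and still so for the second after the job is handed in, with the robot touching nothing.
It also fails if it takes over 72 s, if anything falls off the work surface, if the arm or the gripper's body presses on something with over 40 N, if the wrist force passes 120 N, or if a joint passes its speed limit or range.

## Robot

A 6-joint arm with a two-finger parallel gripper is mounted at the origin on the work surface. World frame = base frame: x ahead of the robot, y to its left, z up, the work surface at z = 0. Lengths are in m, angles in degrees, forces in N, time in s.
With the tool pointing down it reaches from about 0.375 to 0.75 m from the base axis. Payload 9 kg.
Tool frame: the origin (TCP) lies where the fingers leave the gripper's body, on its centre line; the fingertips stand 73 mm ahead of it and the grasp point (between the pads) lies 54 mm ahead of it (robot.tip_reach is the distance from the TCP to the fingertips, in m); z points along the fingers, y is the direction in which the jaws open and shut (so a half turn about z gives the same grasp; the last joint's range is limited). The gripper opens to 85 mm and grips with 20 to 120 N. Pads are 22 mm wide; open, the fingers measure 114 mm over their backs; the gripper's body (76 mm by 85 mm) begins 54 mm behind the grasp point. The pads swing forward as they close: fully open they stand 13 mm farther back than shut.
Start: joints at [-87.13, 5.964, 5.575, 89.605, 0, 77.527], TCP at [0.159, -0.579, 0.304] pointing down, gripper open.
Joint ranges: [-171.21, 171.21], [-48.23, 106.86], [-62.78, 66.21], [-105.2, 120.99], [-86.42, 89.51], [-180, 180]. Speed limits (degrees/s): [127.2, 127.2, 147.25, 180, 180, 180].

## Interface

Orientations are given as [roll, pitch, yaw] about the fixed x, y, z axes, in that order (R = Rz(yaw) Ry(pitch) Rx(roll)).
In Python, from plant import robot gives the robot as it stands. Calls block until the motion is done:
- robot.move_pose(position, orientation): joint-space move of the TCP to a pose.
- robot.line_to(position, vel=0.15, rotation=None, guard=None): straight line of the TCP; rotation=None keeps the orientation; vel is the mean speed in m/s. With guard (N) it stops when the force on the tool has changed by that much, and returns True; else False.
- robot.goto_joints(angles): joint-space move.
- robot.set_gripper(opening): finger opening in m; the grip force is fixed at half the most; returns when the fingers have stopped.
- robot.pause(seconds).
- robot.ik(position, orientation): joint angles nearest the present ones, or None.
- robot.observe(): the state.
- robot.grab_frame(name): name is "scene" or "top"; returns the picture (384x512x3 uint8, blue, green, red); there is no depth.
- robot.get_calibration(name): a dict with "vertical_fov" (degrees; the focal length in pixels is half the picture's height over the tangent of half this angle, whatever the lens; pixels are square), "cx", "cy" (the principal point, pixels), "rvec" (rotation vector, rad) and "tvec" (3), from world to camera coordinates, as OpenCV has them. Camera axes: x right, y down, z forward; pixel columns grow to the right and rows downward; lengths in m; the calibration is good to about 2 mm. A picture is of the moment at which its call begins. get_calibration takes no time and is no camera call.
A pose or a line that the arm cannot do raises robot.IKError and nothing moves.
- robot.job_done(): hands the job in, once; it reports no verdict.
The state is a dict: "time": time; "q": joint angles; "qvel": joint speeds; "joint_torque": joint torques, N m; "tool_pos": TCP position; "tcp_rot": TCP orientation; "ft_force": force on the tool from outside, world axes, zero at the start; "torque": the same for the moment, N m; "gripper_width": finger opening in m.
Only numpy, scipy, OpenCV 4.12 (cv2) and the standard library are available. Lean on these libraries where they do the work, as an engineer would, in place of code of your own. Each camera call takes 0.05 s, during which the arm holds its last target.

## Working session

There is one attempt and no reset: what is moved stays moved. The work goes in short steps, each a Python script; the robot and the scene stay as the last script left them, time stands still between calls to the robot, and variables do not carry over. Pictures are saved under pics/ and viewed, and the job is handed in when it is done.

```bash
mkdir -p pics; ls
python3 - <<'E'
from plant import robot
import cv2
for n in ("scene","top"):
    cv2.imwrite(f"pics/{n}0.png",robot.grab_frame(n)); print(n,robot.get_calibration(n))
o=robot.observe(); print(o)
E
```

```text
pics
scene {'vertical_fov': 51.14434018143569, 'cx': 254.8115010106475, 'cy': 189.41446654745582, 'rvec': array([ 1.91908144,  1.79043362, -0.56131571]), 'tvec': array([-0.17549546, -0.39926877,  1.77190309])}
top {'vertical_fov': 43.17870763401574, 'cx': 248.28864331868044, 'cy': 189.11510836104046, 'rvec': array([ 2.16528979, -2.17502489,  0.11850781]), 'tvec': array([0.11439873, 0.56058093, 1.62504146])}
{'time': 0.1, 'q': array([-8.71311983e+01,  5.99492039e+00,  5.53135807e+00,  8.96029872e+01,
        1.07194704e-03,  7.75277611e+01]), 'qvel': array([ 0.02944007, -0.15739434,  0.01574904,  0.04614839, -0.06904851,
        0.0407018 ]), 'joint_torque': array([ 6.68072127e-03, -5.58207893e+01,  5.04720318e+01,  1.29975588e-02,
       -3.49141983e-04,  4.99005040e-06]), 'tool_pos': array([ 0.15875201, -0.57840666,  0.30320134]), 'tcp_rot': array([-1.79935252e+02, -1.54191233e-02,  1.53410313e+01]), 'ft_force': array([-0.80503112,  0.20660761, -0.0959265 ]), 'torque': array([-0.02176343,  0.03293513, -0.01645236]), 'gripper_width': 0.08534416553489002}
```

View pics/scene0.png

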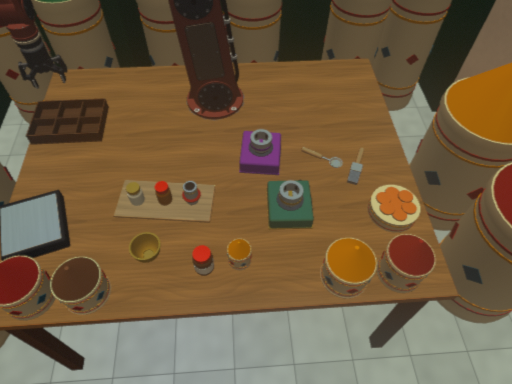

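View pics/top0.png

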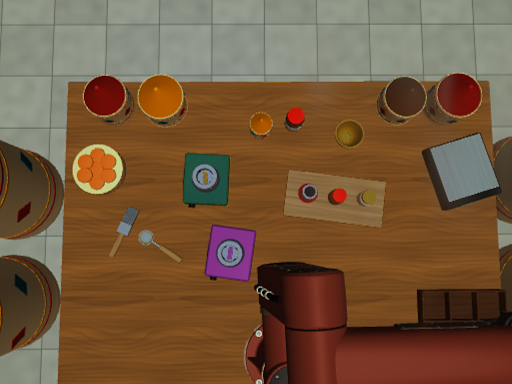

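The cup (red flange) is at about (308,192) in the top view and (191,190) in the scene view. The green grinder's collar is at (206,177) top and (291,193) scene. I'll zoom in on both.

Run:
```python
import cv2,numpy as np
t=cv2.imread("pics/top0.png");s=cv2.imread("pics/scene0.png")
def c(im,u,v,h=28): return cv2.resize(im[v-h:v+h,u-h:u+h],(390,390),interpolation=cv2.INTER_CUBIC)
cv2.imwrite("pics/z0.png",cv2.resize(np.vstack([np.hstack([c(t,308,192),c(t,206,177)]),np.hstack([c(s,191,190),c(s,291,195)])]),(600,600)))
```

```text
(no output)
```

View pics/z0.png

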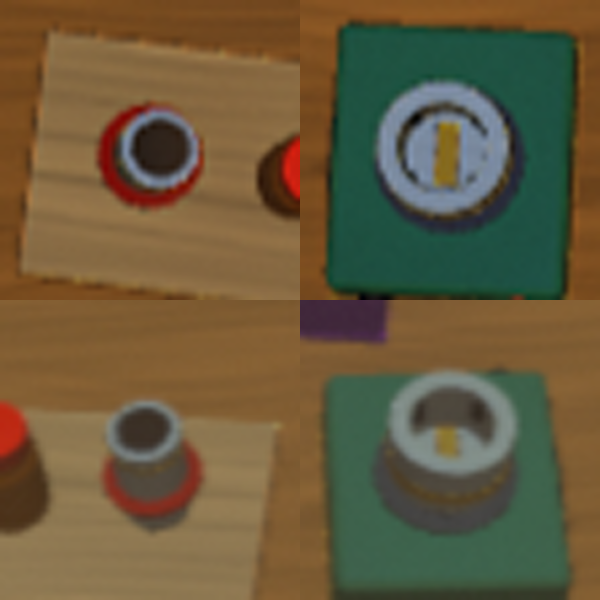

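```bash
cat > h.py <<'E'
import cv2,numpy as np
from plant import robot
def cam(n):
    c=robot.get_calibration(n); f=192/np.tan(np.radians(c["vertical_fov"]/2))
    K=np.array([[f,0,c["cx"]],[0,f,c["cy"]],[0,0,1]]); return K,c["rvec"],c["tvec"]
def proj(n,P):
    K,r,t=cam(n); return cv2.projectPoints(np.asarray(P,float).reshape(-1,3),r,t,K,None)[0].reshape(-1,2)
def back(n,uv,z):
    K,r,t=cam(n); R=cv2.Rodrigues(r)[0]; C=-R.T@t
    d=R.T@np.linalg.solve(K,[uv[0],uv[1],1]); return (C+d*(z-C[2])/d[2])
def circ(x,y,z,r): 
    a=np.linspace(0,2*np.pi,73); return np.c_[x+r*np.cos(a),y+r*np.sin(a),0*a+z]
E
python3 - <<'E'
from h import *
for n,uv,z,w in [("top",(307.8,192.5),.057,"flange"),("top",(309.1,191.3),.104,"cuptop"),("scene",(189.6,186.6),.104,"cuptop"),("top",(204.3,176.5),.122,"rim"),("scene",(291.06,189.2),.122,"rim"),("top",(177.4+0.5+300/5.357*0+ (437-300)/5.357-.5,149+185/5.357-.5),.0885,"blade a"),("top",(178+(450-300)/5.357-.5,149+125/5.357-.5),.0885,"blade b")]:
    print(w,n,back(n,uv,z).round(4))
for n in("top","scene"):
    K,r,t=cam(n);R=cv2.Rodrigues(r)[0];print(n,"C",(-R.T@t).round(3))
t=cv2.imread("pics/top0.png");s=cv2.imread("pics/scene0.png")
# silhouettes: masks
for n,im in(("top",t),("scene",s)):
    hsv=cv2.cvtColor(im,cv2.COLOR_BGR2HSV)
    m=((hsv[...,0]<30)&(hsv[...,0]>18)&(hsv[...,1]>150)).astype(np.uint8)
    g=((hsv[...,0]>60)&(hsv[...,0]<95)&(hsv[...,1]>80)).astype(np.uint8)
    k,l,st,ce=cv2.connectedComponentsWithStats(g); i=1+np.argmax(st[1:,4]); print(n,"green",st[i],ce[i], cv2.minAreaRect(np.argwhere(l==i)[:,::-1].astype(np.float32)))
E
```

```text
flange top [ 0.5459 -0.0873  0.057 ]
cuptop top [ 0.5453 -0.0856  0.104 ]
cuptop scene [ 0.5482 -0.0878  0.104 ]
rim top [0.5928 0.254  0.122 ]
rim scene [0.5942 0.2528 0.122 ]
blade a top [0.5756 0.2611 0.0885]
blade b top [0.6127 0.253  0.0885]
top C [0.389 0.12  1.674]
scene C [1.362 0.063 1.213]
top green [ 183  154   46   51 1558] [205.84210526 179.31386393] ((205.6412353515625, 178.89279174804688), (43.95461654663086, 49.85761260986328), 2.602562189102173)
scene green [269 181  43  39 825] [288.69575758 204.29212121] ((289.8751525878906, 200.254150390625), (37.87896728515625, 41.44365310668945), 88.09085083007812)
```

```bash
cat >> h.py <<'E'
from scipy.ndimage import map_coordinates
from scipy.optimize import minimize
def fitc(ims,circles,x0,names=("top","scene")):
    tot={}
    def score(p,names):
        s=0
        for n in names:
            im=ims[n]
            for z,r in circles:
                A=proj(n,circ(p[0],p[1],z,r-.0025));B=proj(n,circ(p[0],p[1],z,r+.0025))
                d=[map_coordinates(im[...,c],[A[:,1],A[:,0]],order=1)-map_coordinates(im[...,c],[B[:,1],B[:,0]],order=1) for c in range(3)]
                s+=np.abs(np.array(d).mean(1)).sum()+0.3*np.abs(np.array(d)).mean()
        return -s
    out={}
    for ns in [names]+[(n,) for n in names]:
        g=min(((score((x0[0]+a,x0[1]+b),ns),a,b) for a in np.arange(-.006,.0061,.0005) for b in np.arange(-.006,.0061,.0005)))
        out[ns]=(round(x0[0]+g[1],4),round(x0[1]+g[2],4),round(g[0],1))
    return out
E
python3 - <<'E'
from h import *
ims={n:cv2.imread(f"pics/{n}0.png").astype(float) for n in("top","scene")}
print("rim",fitc(ims,[(.122,.04)],(.5935,.2535)))
print("flange/cup",fitc(ims,[(.104,.024)],(.5465,-.087)))
print("flange",fitc(ims,[(.057,.033)],(.5465,-.087)))
O=[]
for n,b in(("top",[(308,192),(206,177)]),("scene",[(191,190),(291,195)])):
    for (u,v),cs in zip(b,[[(.5465,-.087,.104,.024),(.5465,-.087,.057,.033)],[(.5935,.2535,.122,.04),(.5935,.2535,.122,.027)]]):
        h=28;k=10;c=cv2.resize(ims[n][v-h:v+h,u-h:u+h].astype(np.uint8),None,fx=k,fy=k,interpolation=cv2.INTER_CUBIC)
        for q in cs:
            P=(proj(n,circ(*q))-[u-h,v-h]+.5)*k
            cv2.polylines(c,[P.astype(np.int32)],True,(0,255,0),1)
        O.append(cv2.resize(c,(300,300),interpolation=cv2.INTER_AREA))
cv2.imwrite("pics/o0.png",np.vstack([np.hstack(O[:2]),np.hstack(O[2:])]))
E
```

```text
Traceback (most recent call last):
  File "h.py", line 28, in fitc
    g=min(((score((x0[0]+a,x0[1]+b),ns),a,b) for a in np.arange(-.006,.0061,.0005) for b in np.arange(-.006,.0061,.0005)))
  File "h.py", line 28, in <genexpr>
    g=min(((score((x0[0]+a,x0[1]+b),ns),a,b) for a in np.arange(-.006,.0061,.0005) for b in np.arange(-.006,.0061,.0005)))
            ~~~~~^^^^^^^^^^^^^^^^^^^^^^
  File "h.py", line 22, in score
    A=proj(n,circ(p[0],p[1],z,r-.0025));B=proj(n,circ(p[0],p[1],z,r+.0025))
  File "h.py", line 7, in proj
    K,r,t=cam(n); return cv2.projectPoints(np.asarray(P,float).reshape(-1,3),r,t,K,None)[0].reshape(-1,2)
          ~~~^^^
  File "h.py", line 4, in cam
    c=robot.get_calibration(n); f=192/np.tan(np.radians(c["vertical_fov"]/2))
ValueError: time passes only in moves, steps and waits
```

```bash
sed -i 's/^def cam/import functools\n@functools.lru_cache\ndef cam/' h.py
cat > ov.py <<'E'
from h import *
ims={n:cv2.imread(f"pics/{n}0.png").astype(float) for n in("top","scene")}
print("rim",fitc(ims,[(.122,.04)],(.5935,.2535)))
print("cup",fitc(ims,[(.104,.024)],(.5465,-.087)))
print("flange",fitc(ims,[(.057,.033)],(.5465,-.087)))
O=[]
for n,b in(("top",[(308,192),(206,177)]),("scene",[(191,190),(291,195)])):
    for (u,v),cs in zip(b,[[(.5465,-.087,.104,.024),(.5465,-.087,.057,.033)],[(.5935,.2535,.122,.04),(.5935,.2535,.122,.027)]]):
        h=28;k=10;c=cv2.resize(ims[n][v-h:v+h,u-h:u+h].astype(np.uint8),None,fx=k,fy=k,interpolation=cv2.INTER_CUBIC)
        for q in cs:
            P=(proj(n,circ(*q))-[u-h,v-h]+.5)*k
            cv2.polylines(c,[P.astype(np.int32)],True,(0,255,0),1)
        O.append(cv2.resize(c,(300,300),interpolation=cv2.INTER_AREA))
cv2.imwrite("pics/o0.png",np.vstack([np.hstack(O[:2]),np.hstack(O[2:])]))
E
python3 ov.py
```

```text
rim {('top', 'scene'): (np.float64(0.5945), np.float64(0.254), np.float64(-343.5)), ('top',): (np.float64(0.5945), np.float64(0.2545), np.float64(-229.8)), ('scene',): (np.float64(0.5945), np.float64(0.2525), np.float64(-121.9))}
cup {('top', 'scene'): (np.float64(0.545), np.float64(-0.0865), np.float64(-238.3)), ('top',): (np.float64(0.545), np.float64(-0.0865), np.float64(-181.1)), ('scene',): (np.float64(0.545), np.float64(-0.089), np.float64(-71.3))}
flange {('top', 'scene'): (np.float64(0.547), np.float64(-0.088), np.float64(-144.3)), ('top',): (np.float64(0.546), np.float64(-0.0875), np.float64(-93.0)), ('scene',): (np.float64(0.5495), np.float64(-0.088), np.float64(-56.9))}
```

View pics/o0.png

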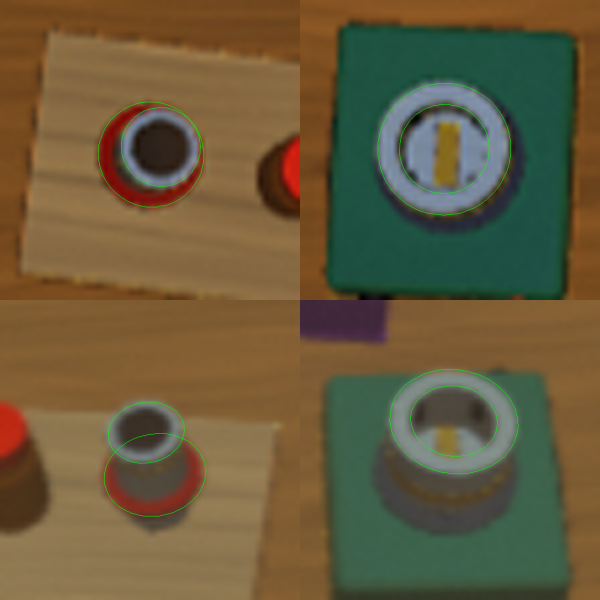

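Run:
```python
from h import *
for P in ((.546,-.0872,.3),(.594,.2537,.3)):
    for y in (-180,-135,-90,-45,0,45,90,135):
        q=robot.ik(P,[180,0,y]); print(P[1],y,None if q is None else np.round(q,1))
```

```text
-0.0872 -180 [-22.6  -2.3  -3.3  89.    0.  -22.6]
-0.0872 -135 [-22.6  -2.3  -3.3  89.    0.  -67.6]
-0.0872 -90 [ -22.6   -2.3   -3.3   89.     0.  -112.6]
-0.0872 -45 [ -22.6   -2.3   -3.3   89.     0.  -157.6]
-0.0872 0 [-22.6  -2.3  -3.3  89.    0.  157.4]
-0.0872 45 [-22.6  -2.3  -3.3  89.    0.  112.4]
-0.0872 90 [-22.6  -2.3  -3.3  89.    0.   67.4]
-0.0872 135 [-22.6  -2.3  -3.3  89.    0.   22.4]
0.2537 -180 [11.6 14.1 14.2 90.1  0.  11.6]
0.2537 -135 [ 11.6  14.1  14.2  90.1   0.  -33.4]
0.2537 -90 [ 11.6  14.1  14.2  90.1   0.  -78.4]
0.2537 -45 [  11.6   14.1   14.2   90.1    0.  -123.4]
0.2537 0 [  11.6   14.1   14.2   90.1    0.  -168.4]
0.2537 45 [ 11.6  14.1  14.2  90.1   0.  146.6]
0.2537 90 [ 11.6  14.1  14.2  90.1   0.  101.6]
0.2537 135 [11.6 14.1 14.2 90.1  0.  56.6]
```

```bash
python3 - <<'E'
from h import *
def st(w):
    o=robot.observe(); print(w,round(o["time"],2),o["tool_pos"].round(4),o["tcp_rot"].round(1),o["ft_force"].round(1),o["torque"].round(2),round(o["gripper_width"],4),o["q"].round(0))
robot.move_pose([.546,-.0872,.245],[180,0,90]); st("above")
print(robot.line_to([.546,-.0872,.136],vel=.1,guard=8)); st("down")
robot.set_gripper(.03); st("grip")
cv2.imwrite("pics/scene1.png",robot.grab_frame("scene"));cv2.imwrite("pics/top1.png",robot.grab_frame("top"))
E
python3 - <<'E'
import cv2,numpy as np
t=cv2.imread("pics/top1.png");s=cv2.imread("pics/scene1.png")
c=lambda im,u,v,h=45: cv2.resize(im[v-h:v+h,u-h:u+h],(390,390),interpolation=cv2.INTER_CUBIC)
cv2.imwrite("pics/z1.png",np.hstack([c(t,308,192),c(s,191,180)]))
E
```

```text
above 2.34 [ 0.546  -0.088   0.2451] [180.    0.   89.9] [ 0.3 -0.3 -0.6] [-0.01 -0.02 -0.02] 0.0851 [-23.  -2.  -9.  83.  -0.  67.]
False
down 3.58 [ 0.5465 -0.0874  0.1368] [179.9   0.   90. ] [ 0.6 -0.7 -0.1] [-0.02 -0.05 -0.03] 0.0853 [-23.   0. -18.  72.   0.  67.]
grip 4.03 [ 0.5464 -0.0873  0.1365] [179.9   0.   90. ] [1.1 0.9 4. ] [ 0.06 -0.17  0.02] 0.0469 [-23.   0. -18.  72.   0.  67.]
```

View pics/z1.png

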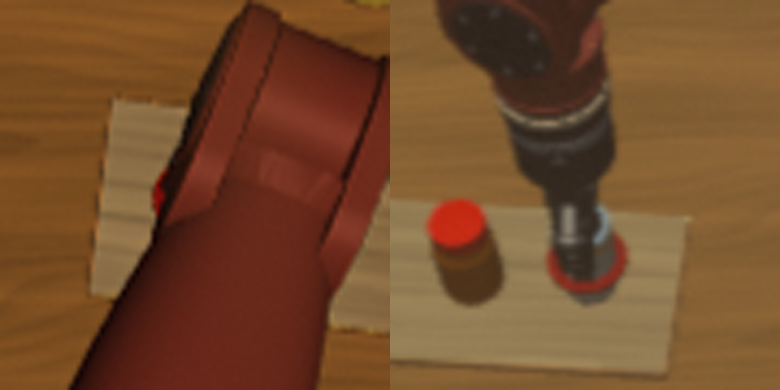

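```bash
cat >> h.py <<'E'
def st(w):
    o=robot.observe(); print(w,round(o["time"],2),o["tool_pos"].round(4),o["tcp_rot"].round(1),o["ft_force"].round(1),o["torque"].round(2),round(o["gripper_width"],4)); return o
E
python3 - <<'E'
from h import *
robot.line_to([.546,-.0872,.29],vel=.15); st("lift")
robot.move_pose([.594,.2537,.29],[180,0,75]); o=st("over"); print(o["q"].round(0))
robot.pause(.2);st("over")
cv2.imwrite("pics/scene2.png",robot.grab_frame("scene"));cv2.imwrite("pics/top2.png",robot.grab_frame("top"))
s=cv2.imread("pics/scene2.png");u,v=[int(x) for x in proj("scene",[.594,.2537,.17])[0]];h=40;k=14
c=cv2.resize(s[v-h:v+h,u-h:u+h],None,fx=k,fy=k,interpolation=cv2.INTER_CUBIC)
b=o["tool_pos"]-[0,0,.1245]
for z,r in((.045,.033),(.04,.033),(.092,.024),(.02,.025)):
    P=(proj("scene",circ(b[0],b[1],b[2]+z,r))-[u-h,v-h]+.5)*k
    cv2.polylines(c,[P.astype(np.int32)],True,(0,255,0),1)
cv2.imwrite("pics/z2.png",cv2.resize(c,(600,600)))
E
```

```text
lift 5.3 [ 0.5456 -0.087   0.2887] [-179.9   -0.    90. ] [ 0.4 -0.6 -3.2] [ 0.    0.   -0.02] 0.047
over 6.6 [0.5942 0.2527 0.2898] [-180.    0.   75.] [-0.7 -0.1 -3.2] [-0.02 -0.02 -0.01] 0.0466
[ 11.  14.  13.  89.  -0. 117.]
over 6.8 [0.5944 0.2526 0.2901] [180.   -0.   74.9] [-0.1 -0.2 -3.2] [-0.05 -0.03  0.05] 0.0469
```

View pics/z2.png

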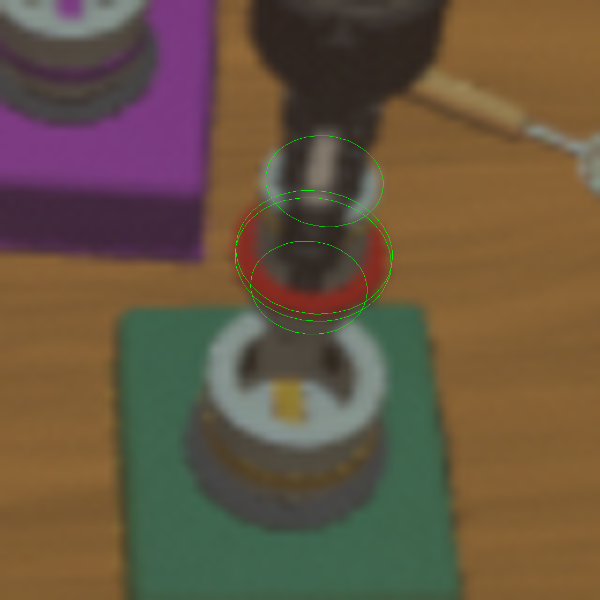

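Run:
```python
from h import *
ims={"scene":cv2.imread("pics/scene2.png").astype(float)}
b=np.array([.5944,.2526,.2901-.1245])
for dz in(-.003,0,.003):
    print(dz,"fl",fitc(ims,[(b[2]+.045+dz,.033)],b[:2],("scene",))[("scene",)],"fl-under",fitc(ims,[(b[2]+.04+dz,.033)],b[:2],("scene",))[("scene",)],"top",fitc(ims,[(b[2]+.092+dz,.024)],b[:2],("scene",))[("scene",)])
# red mask compare
hsv=cv2.cvtColor(ims["scene"].astype(np.uint8),cv2.COLOR_BGR2HSV)
m=(((hsv[...,0]<8)|(hsv[...,0]>172))&(hsv[...,1]>120)&(hsv[...,2]>80)).astype(np.uint8)
u,v=[int(x) for x in proj("scene",[*b[:2],b[2]+.045])[0]]
mm=np.zeros_like(m);mm[v-16:v+16,u-16:u+16]=m[v-16:v+16,u-16:u+16]
p=np.argwhere(mm)[:,::-1];print("red",p.min(0),p.max(0))
for z in(.045,.04):
    P=proj("scene",circ(b[0],b[1],b[2]+z,.033));print(P.min(0),P.max(0))
t=cv2.imread("pics/top2.png");c=cv2.resize(t[130:230,150:260],None,fx=5,fy=5,interpolation=cv2.INTER_CUBIC)
cv2.imwrite("pics/z3.png",c)
```

```text
-0.003 fl (np.float64(0.5984), np.float64(0.2506), np.float64(-49.4)) fl-under (np.float64(0.5949), np.float64(0.2516), np.float64(-49.5)) top (np.float64(0.5929), np.float64(0.2511), np.float64(-45.4))
0 fl (np.float64(0.6004), np.float64(0.2496), np.float64(-49.0)) fl-under (np.float64(0.5969), np.float64(0.2511), np.float64(-49.4)) top (np.float64(0.5954), np.float64(0.2506), np.float64(-45.9))
0.003 fl (np.float64(0.5979), np.float64(0.2501), np.float64(-44.2)) fl-under (np.float64(0.5994), np.float64(0.2506), np.float64(-49.4)) top (np.float64(0.5974), np.float64(0.2501), np.float64(-46.3))
red [283 168] [302 181]
[282.94747089 164.8739169 ] [303.81299017 181.36066973]
[282.8401352 165.852142 ] [303.63874395 182.31528369]
```

View pics/z3.png

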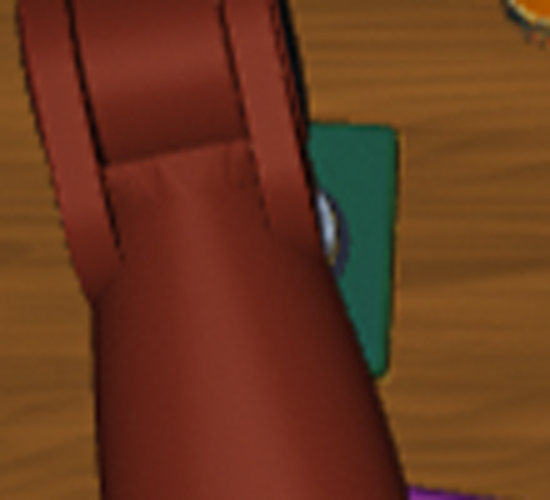

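Run:
```python
from h import *
X,Y=.594,.2547
robot.line_to([X,Y,.255],vel=.1); st("a")
robot.line_to([X,Y,.2549],vel=.1,rotation=[180,0,85]); st("twist test")
print(robot.line_to([X,Y,.2285],vel=.05,rotation=[180,0,85],guard=5)); st("b")
cv2.imwrite("pics/scene3.png",robot.grab_frame("scene"))
s=cv2.imread("pics/scene3.png");cv2.imwrite("pics/z4.png",cv2.resize(s[150:230,250:330],(600,600),interpolation=cv2.INTER_CUBIC))
```

```text
a 7.4 [0.5938 0.2547 0.2549] [-180.    0.   75.] [-0.  -0.3 -2. ] [0.08 0.   0.01] 0.0466
twist test 7.72 [0.5943 0.2548 0.2558] [179.9  -0.   84.8] [ 0.5  0.2 -2.6] [-0.03 -0.01 -0.  ] 0.047
False
b 8.4 [0.5939 0.2547 0.2285] [-180.   -0.   85.] [-0.2 -0.1 -3.6] [ 0.01 -0.03  0.02] 0.047
```

View pics/z4.png

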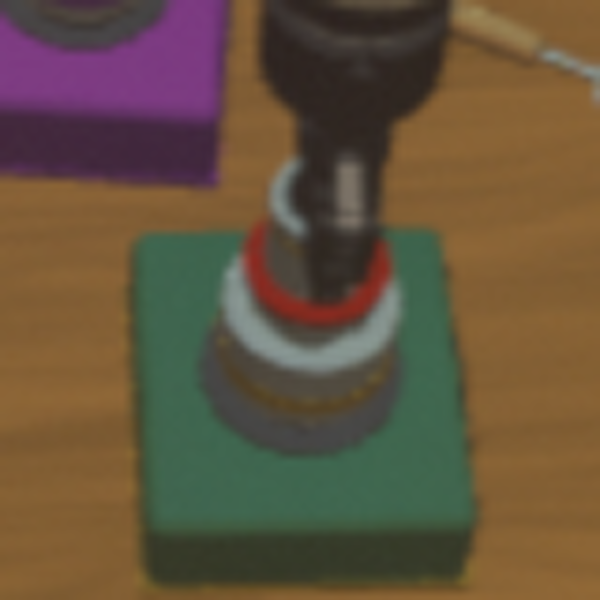

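```bash
cat >> h.py <<'E'
X,Y=.594,.2547
def twist(zc,seq,zmin,lo=6,hi=11,step=.0008,tmax=60,vel=.15):
    for i,y in enumerate(seq):
        robot.line_to([X,Y,zc],vel=vel,rotation=[180,0,y])
        o=robot.observe(); f=o["ft_force"]; p=f[2]+3.3
        print(f"{o['time']:.2f} yaw {o['tcp_rot'][2]:.1f} zc {zc:.4f} z {o['tool_pos'][2]:.4f} press {p:.1f} side {f[0]:.1f},{f[1]:.1f} Mz {o['torque'][2]:.2f}")
        if p>18: zc+=.001
        elif p>hi+2: zc+=.0004
        elif p<lo: zc-=step
        elif p<hi: zc-=step/2
        zc=max(zc,zmin)
        if o["time"]>tmax: break
    return zc
E
python3 - <<'E'
from h import *
print(proj("scene",[[.594,.2547,.122],[.594,.2547,.149]]))
zc=twist(.2275,[85+(8 if i%2 else -8) for i in range(14)],.2)
print(zc)
E
```

```text
[[291.61679734 189.12848313]
 [292.32037818 184.35901222]]
8.74 yaw 77.2 zc 0.2275 z 0.2278 press -0.2 side 0.2,0.3 Mz 0.05
9.18 yaw 92.9 zc 0.2267 z 0.2268 press 0.1 side 0.3,-0.0 Mz 0.01
9.61 yaw 77.1 zc 0.2259 z 0.2260 press 0.3 side -0.8,0.7 Mz 0.02
10.04 yaw 92.9 zc 0.2251 z 0.2252 press 0.1 side 0.5,-0.3 Mz 0.01
10.47 yaw 77.1 zc 0.2243 z 0.2243 press 0.1 side 0.1,-0.2 Mz 0.05
10.91 yaw 92.9 zc 0.2235 z 0.2235 press 0.8 side 0.3,-0.4 Mz -0.01
11.34 yaw 77.1 zc 0.2227 z 0.2228 press 0.5 side 2.1,-0.4 Mz -0.07
11.78 yaw 92.9 zc 0.2219 z 0.2220 press 0.1 side 2.3,-1.0 Mz 0.02
12.21 yaw 77.1 zc 0.2211 z 0.2213 press -0.1 side 3.6,-1.4 Mz -0.06
12.64 yaw 92.9 zc 0.2203 z 0.2205 press 1.4 side 2.5,-0.9 Mz 0.06
13.07 yaw 77.0 zc 0.2195 z 0.2198 press 0.8 side 4.8,-1.4 Mz -0.04
13.51 yaw 92.9 zc 0.2187 z 0.2191 press 2.1 side 4.4,-2.9 Mz 0.23
13.94 yaw 77.1 zc 0.2179 z 0.2182 press 3.8 side 2.4,-0.1 Mz -0.05
14.38 yaw 92.9 zc 0.2171 z 0.2174 press 4.2 side 3.0,-1.0 Mz 0.08
0.21630000000000008
```

```bash
sed -i 's/^X,Y=.594,.2547/X,Y=.595,.2543/' h.py
python3 - <<'E'
from h import *
zc=twist(.2165,[85+(8 if i%2 else -8) for i in range(10)],.2)
print(zc)
E
```

```text
14.81 yaw 77.1 zc 0.2165 z 0.2166 press 5.7 side 1.6,-0.2 Mz -0.17
15.24 yaw 93.0 zc 0.2157 z 0.2162 press 10.5 side -1.2,-1.0 Mz 0.18
15.68 yaw 77.2 zc 0.2153 z 0.2153 press 5.5 side 1.0,-0.2 Mz -0.14
16.11 yaw 92.9 zc 0.2145 z 0.2146 press 7.2 side -1.5,0.3 Mz 0.37
16.54 yaw 77.1 zc 0.2141 z 0.2140 press 6.4 side 0.5,-0.6 Mz -0.37
16.98 yaw 92.9 zc 0.2137 z 0.2134 press 5.4 side 0.3,-0.6 Mz 0.33
17.41 yaw 77.1 zc 0.2129 z 0.2128 press 4.7 side 1.5,-0.1 Mz -0.43
17.84 yaw 92.9 zc 0.2121 z 0.2121 press 5.4 side -1.8,-1.7 Mz 0.51
18.27 yaw 77.1 zc 0.2113 z 0.2115 press 7.1 side -0.4,1.1 Mz -0.46
18.71 yaw 93.2 zc 0.2109 z 0.2113 press 9.3 side -2.6,-0.6 Mz 0.54
0.21049999999999996
```

```bash
cat >> h.py <<'E'
def sweep(zc,seq,lo=8,hi=12):
    prev=None
    for y in seq:
        robot.line_to([X,Y,zc],vel=.15,rotation=[180,0,y])
        o=robot.observe(); f=o["ft_force"]; p=f[2]+3.3
        print(f"{o['time']:.2f} yaw {o['tcp_rot'][2]:.1f}/{y} zc {zc:.4f} z {o['tool_pos'][2]:.4f} press {p:.1f} side {f[0]:.1f},{f[1]:.1f} Mz {o['torque'][2]:.2f}")
        if abs(o["torque"][2])>1.3 : print("torque"); break
        if prev is not None and p<prev-4: print("drop"); break
        prev=p
        if p<lo: zc-=.0005
        elif p>hi: zc+=.0005
    return zc,y
E
python3 - <<'E'
from h import *
print(sweep(.2105,list(range(85,178,8))))
E
```

```text
19.00 yaw 85.1/85 zc 0.2105 z 0.2112 press 8.9 side -0.7,0.8 Mz -0.51
19.29 yaw 93.2/93 zc 0.2105 z 0.2111 press 9.0 side -1.8,-1.6 Mz 0.52
19.58 yaw 101.2/101 zc 0.2105 z 0.2111 press 10.5 side -2.4,-1.1 Mz 0.44
19.88 yaw 109.2/109 zc 0.2105 z 0.2110 press 9.9 side -2.3,-0.7 Mz 0.50
20.17 yaw 117.2/117 zc 0.2105 z 0.2111 press 9.5 side -2.3,-1.3 Mz 0.44
20.46 yaw 125.2/125 zc 0.2105 z 0.2110 press 9.6 side -2.7,-1.4 Mz 0.49
20.75 yaw 133.2/133 zc 0.2105 z 0.2109 press 9.7 side -1.8,1.0 Mz 0.48
21.04 yaw 141.0/141 zc 0.2105 z 0.2107 press 8.0 side -1.2,1.1 Mz 0.53
21.33 yaw 148.9/149 zc 0.2105 z 0.2108 press 8.6 side -2.1,1.4 Mz 0.50
21.62 yaw 156.9/157 zc 0.2105 z 0.2110 press 10.9 side -1.6,0.2 Mz 0.58
21.92 yaw 164.9/165 zc 0.2105 z 0.2109 press 10.5 side -1.6,-0.1 Mz 0.51
22.21 yaw 172.9/173 zc 0.2105 z 0.2109 press 8.8 side -1.0,0.1 Mz 0.55
(0.2105, 173)
```

Run:
```python
from h import *
print(sweep(.2103,list(range(181,302,8))))
```

```text
22.50 yaw -179.1/181 zc 0.2103 z 0.2108 press 10.5 side -2.2,-1.4 Mz 0.48
22.79 yaw -171.1/189 zc 0.2103 z 0.2107 press 10.6 side -4.3,-0.1 Mz 0.64
23.08 yaw -163.1/197 zc 0.2103 z 0.2107 press 10.8 side -3.9,-2.2 Mz 0.59
23.38 yaw -155.1/205 zc 0.2103 z 0.2105 press 8.8 side -3.3,-0.7 Mz 0.51
23.67 yaw -147.2/213 zc 0.2103 z 0.2102 press 8.5 side -3.3,-2.2 Mz 0.45
23.96 yaw -139.3/221 zc 0.2103 z 0.2099 press 6.1 side -4.0,-1.9 Mz 0.43
24.25 yaw -131.3/229 zc 0.2098 z 0.2094 press 6.1 side -3.6,-4.0 Mz 0.35
24.54 yaw -123.2/237 zc 0.2093 z 0.2090 press 5.0 side -4.0,-3.3 Mz 0.44
24.83 yaw -115.2/245 zc 0.2088 z 0.2086 press 6.0 side -2.9,-4.5 Mz 0.38
25.12 yaw -107.2/253 zc 0.2083 z 0.2082 press 7.3 side -3.3,-5.1 Mz 0.34
25.42 yaw -99.2/261 zc 0.2078 z 0.2080 press 7.5 side -5.0,-5.0 Mz 0.20
25.71 yaw -91.3/269 zc 0.2073 z 0.2076 press 8.9 side -5.7,-4.6 Mz 0.17
26.00 yaw -83.2/277 zc 0.2073 z 0.2076 press 8.8 side -5.1,-5.3 Mz 0.18
26.29 yaw -75.2/285 zc 0.2073 z 0.2076 press 9.7 side -4.9,-4.9 Mz 0.15
26.58 yaw -67.3/293 zc 0.2073 z 0.2077 press 9.6 side -3.6,-5.4 Mz 0.18
26.88 yaw -59.2/301 zc 0.2073 z 0.2077 press 8.6 side -3.4,-4.9 Mz 0.26
(0.20729999999999998, 301)
```

Run:
```python
from h import *
cv2.imwrite("pics/scene5.png",robot.grab_frame("scene"))
s=cv2.imread("pics/scene5.png");cv2.imwrite("pics/z5.png",cv2.resize(s[150:230,250:330],(600,600),interpolation=cv2.INTER_CUBIC))
```

```text
(no output)
```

View pics/z5.png

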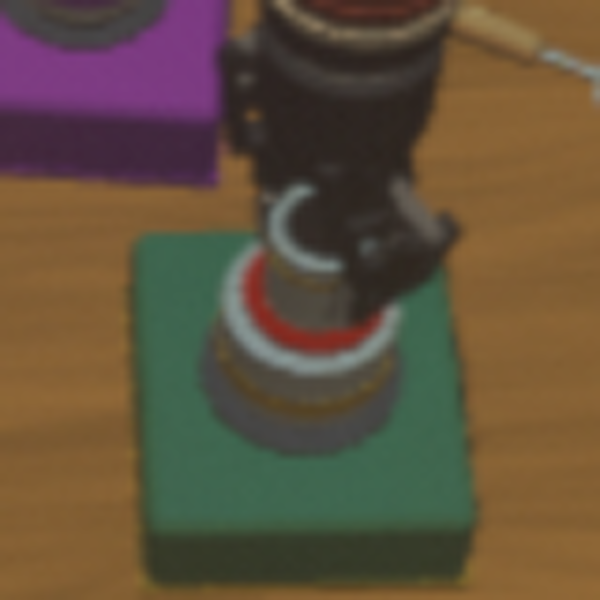

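```bash
sed -i 's/^X,Y=.595,.2543/X,Y=.5943,.2535/' h.py
python3 - <<'E'
from h import *
zc=twist(.2070,[301+(0 if i%2 else -14) for i in range(8)],.2,lo=9,hi=13,step=.0007)
print(zc)
E
```

```text
27.32 yaw -73.0 zc 0.2070 z 0.2071 press 6.9 side -2.2,-2.0 Mz -0.41
27.71 yaw -59.1 zc 0.2063 z 0.2066 press 6.9 side 1.2,-2.1 Mz 0.21
28.10 yaw -73.0 zc 0.2056 z 0.2057 press 8.5 side -2.0,-3.3 Mz -0.45
28.49 yaw -58.9 zc 0.2049 z 0.2055 press 9.6 side -0.1,-2.6 Mz 0.35
28.88 yaw -73.0 zc 0.2045 z 0.2051 press 10.2 side -2.0,-3.3 Mz -0.54
29.27 yaw -58.9 zc 0.2042 z 0.2051 press 11.0 side 0.1,-3.5 Mz 0.35
29.67 yaw -73.0 zc 0.2039 z 0.2047 press 12.5 side -3.1,-4.4 Mz -0.63
30.06 yaw -58.9 zc 0.2035 z 0.2047 press 12.6 side -1.4,-2.8 Mz 0.35
0.20315000000000003
```

Run:
```python
from h import *
robot.line_to([X,Y,.2036],vel=.15,rotation=[180,0,287]);st("")
robot.line_to([X,Y,.2060],vel=.03,rotation=[180,0,294]);st("relaxed");
cv2.imwrite("pics/scene6.png",robot.grab_frame("scene"))
s=cv2.imread("pics/scene6.png");u0,v0=250,150;c=cv2.resize(s[150:230,250:330],None,fx=7.5,fy=7.5,interpolation=cv2.INTER_CUBIC)
d=c.copy()
cx,cy=.5945,.2527
for z,r in((.122,.04),(.122,.033),(.127,.033)):
    P=(proj("scene",circ(cx,cy,z,r))-[u0,v0]+.5)*7.5;cv2.polylines(d,[P.astype(np.int32)],True,(0,255,0),1)
cv2.imwrite("pics/z6.png",cv2.resize(np.hstack([c,d]),(800,400)))
```

```text
30.45 [0.5946 0.2534 0.2046] [-179.9   -0.   -73. ] [-2.5 -4.4  8.3] [-0.95  0.88 -0.52] 0.0469
relaxed 30.73 [0.5945 0.2537 0.206 ] [-180.     0.   -66.1] [ 1.  -1.2  4.4] [-0.46  0.    0.7 ] 0.0469
```

View pics/z6.png

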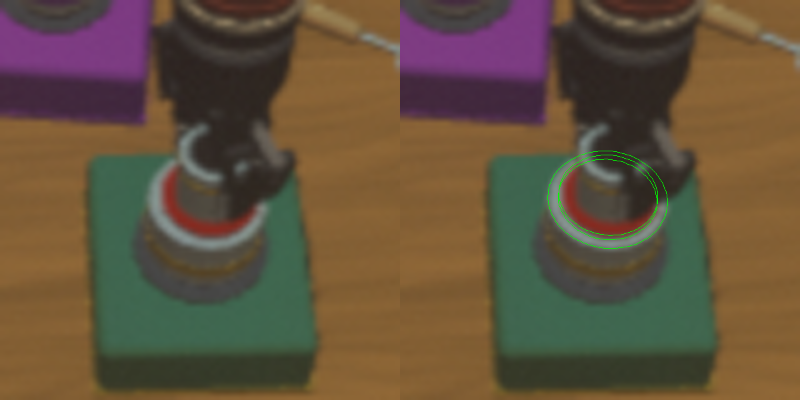

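```bash
sed -i 's/^X,Y=.5943,.2535/X,Y=.5942,.2530/' h.py
python3 - <<'E'
from h import *
zc=twist(.2034,[295+(5 if i%2 else -7) for i in range(6)],.2015,lo=13,hi=15,step=.0006)
# settle: relax pressure to a few N while at rest
robot.line_to([X,Y,.2062],vel=.03,rotation=[180,0,294]);o=st("relaxed")
robot.set_gripper(.08);st("open")
robot.line_to([X,Y,.32],vel=.12);st("up")
cv2.imwrite("pics/scene7.png",robot.grab_frame("scene"))
robot.move_pose([.45,-.3,.32],[180,0,200]);st("away")
cv2.imwrite("pics/top7.png",robot.grab_frame("top"));cv2.imwrite("pics/scene8.png",robot.grab_frame("scene"))
c=lambda im,u,v,h=28: cv2.resize(im[v-h:v+h,u-h:u+h],(400,400),interpolation=cv2.INTER_CUBIC)
cv2.imwrite("pics/z7.png",np.hstack([c(cv2.imread("pics/top7.png"),206,177),c(cv2.imread("pics/scene8.png"),291,190)]))
E
```

```text
31.03 yaw -72.2 zc 0.2034 z 0.2044 press 14.3 side -1.5,-2.3 Mz -0.58
31.39 yaw -60.1 zc 0.2031 z 0.2044 press 13.2 side -0.8,-0.7 Mz 0.54
31.75 yaw -72.2 zc 0.2028 z 0.2041 press 14.2 side -1.8,-3.1 Mz -0.67
32.11 yaw -60.1 zc 0.2025 z 0.2040 press 15.2 side -1.0,-0.6 Mz 0.68
32.47 yaw -72.2 zc 0.2025 z 0.2040 press 15.2 side -1.6,-2.8 Mz -0.45
32.83 yaw -60.1 zc 0.2025 z 0.2040 press 15.5 side -0.2,-1.2 Mz 0.58
relaxed 33.1 [0.5943 0.253  0.2059] [-180.    0.  -66.] [ 0.3 -1.4  2.8] [-0.53 -0.   -0.75] 0.047
open 33.52 [0.5941 0.2531 0.2059] [180.   0. -66.] [-0.7  0.6 -0.2] [ 0.01 -0.04 -0.04] 0.08
up 34.62 [0.594 0.253 0.319] [179.9   0.  -66. ] [-0.1 -0.3  0. ] [-0.04 -0.03  0.02] 0.0799
away 36.73 [ 0.4505 -0.2994  0.32  ] [ 180.     0.  -159.9] [ 1.  -0.3 -0. ] [-0.03  0.01 -0.02] 0.0801
```

View pics/z7.png

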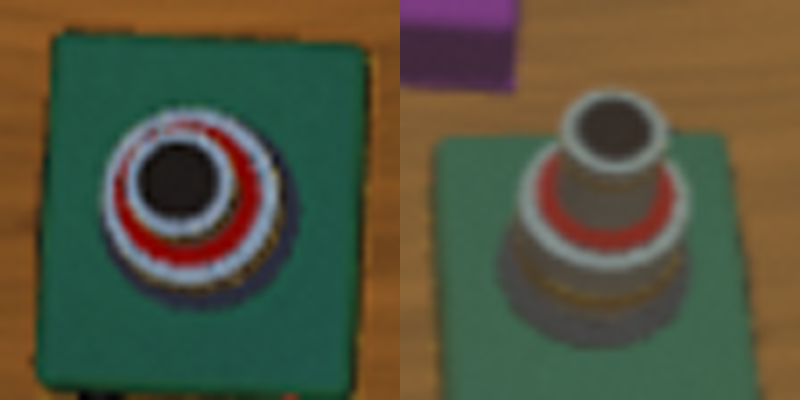

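View pics/scene8.png

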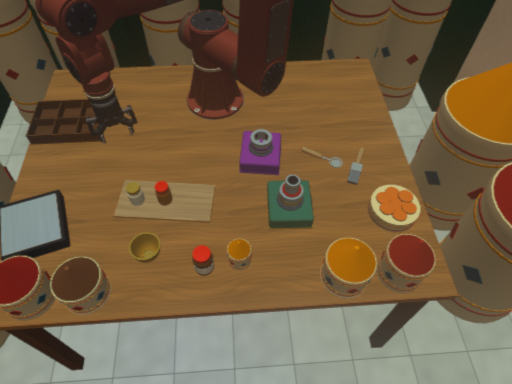

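The cup stands upright in the green collar with its red flange inside the rim. I'll check its height and tilt numerically using both cameras.

Run:
```python
from h import *
ims={"top":cv2.imread("pics/top7.png").astype(float),"scene":cv2.imread("pics/scene8.png").astype(float)}
for dz in(-.002,0,.002,.004,.0065):
    print(dz,[tuple(float(a) for a in v) for v in fitc(ims,[(.174+dz,.024)],(.594,.2535)).values()],[tuple(float(a) for a in v) for v in fitc(ims,[(.127+dz,.033)],(.594,.2535)).values()])
print("collar",fitc(ims,[(.122,.04)],(.594,.2535)).values())
O=[]
for n,(u,v) in(("top",(206,177)),("scene",(291,190))):
  for dz in(0,.0065):
    h=20;k=10;c=cv2.resize(ims[n][v-h:v+h,u-h:u+h].astype(np.uint8),None,fx=k,fy=k,interpolation=cv2.INTER_CUBIC)
    for q in((.127+dz,.033),(.174+dz,.024),(.122,.04)):
        b=(.5943,.2540) if n=="top" else (.5945,.2525)
        P=(proj(n,circ(*b,*q))-[u-h,v-h]+.5)*k;cv2.polylines(c,[P.astype(np.int32)],True,(0,255,0),1)
    O.append(cv2.resize(c,(300,300),interpolation=cv2.INTER_AREA))
cv2.imwrite("pics/z8.png",np.vstack([np.hstack(O[:2]),np.hstack(O[2:])]))
```

```text
-0.002 [(0.593, 0.2545, -266.9), (0.5935, 0.255, -189.8), (0.592, 0.2535, -93.7)] [(0.595, 0.255, -273.9), (0.5955, 0.256, -200.9), (0.5935, 0.2535, -91.7)]
0 [(0.5935, 0.2545, -273.0), (0.5935, 0.255, -188.9), (0.5935, 0.253, -94.0)] [(0.595, 0.255, -277.4), (0.5955, 0.2555, -200.6), (0.595, 0.253, -91.6)]
0.002 [(0.5935, 0.254, -255.9), (0.593, 0.2545, -188.8), (0.595, 0.253, -94.2)] [(0.595, 0.255, -274.2), (0.595, 0.2555, -201.1), (0.5965, 0.2525, -91.4)]
0.004 [(0.5935, 0.254, -228.3), (0.593, 0.2545, -187.9), (0.5965, 0.2525, -94.8)] [(0.595, 0.255, -266.1), (0.595, 0.2555, -199.9), (0.598, 0.252, -90.9)]
0.0065 [(0.5925, 0.254, -206.9), (0.5925, 0.254, -187.1), (0.5985, 0.252, -95.0)] [(0.595, 0.2545, -250.6), (0.5945, 0.255, -200.4), (0.5995, 0.252, -90.7)]
collar dict_values([(np.float64(0.5945), np.float64(0.2545), np.float64(-318.7)), (np.float64(0.5945), np.float64(0.255), np.float64(-236.3)), (np.float64(0.5945), np.float64(0.253), np.float64(-93.9))])
```

View pics/z8.png

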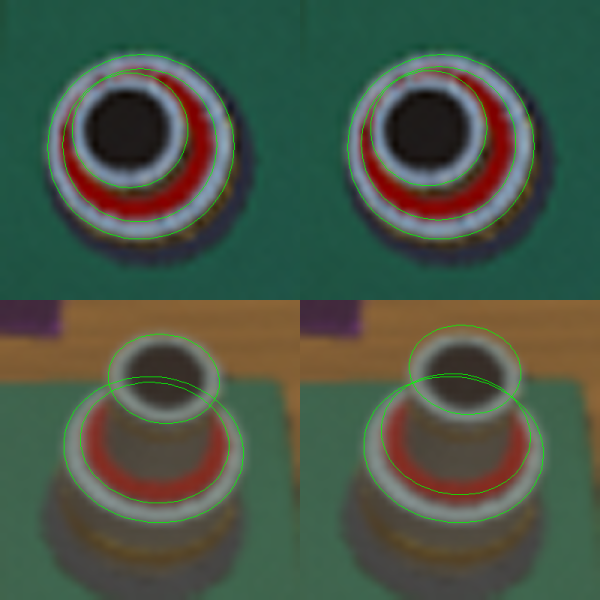

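Run:
```python
from plant import robot
robot.job_done(); print(robot.observe()["time"])
```

```text
the job is handed in; nothing more can be done
the job is handed in; nothing more can be done
```

The steel cup is seated in the green grinder's collar and released, and the job was handed in at about 37 s.

**What I did:** I gripped the cup on its plain body and lifted it off the board. I lowered it into the collar and worked it through the pads by twisting to and fro. I then turned it under about 10 N until it dropped over the blade. A few more twists at up to 15.5 N finished it, before I opened the gripper and moved clear.

**Collar:** from the force readings it was pressed down at most about 3.1 mm, well short of the 5 mm that counts as forced.

**Last checks:**
- **Height:** with both cameras together, the cup fits its home height best of the heights tried (2 mm apart near home). The position 6.5 mm short of home fits clearly worse.
- **Force against depth:** once seated, further pressing moved the cup only as the collar springs would, so it was resting on the rim.
- **Bystanders:** in the last scene picture nothing but the cup appears to have moved; I checked this by eye only.

**Where the checks were less clear:**
- **Drop over the blade:** it was gradual, around yaw 205–270°, rather than a sharp step. I then turned the cup about 30° further, so the blade may have turned with it.
- **Seat height by touch:** from gripper height and spring force it came out about 0.6 mm above nominal, which is within the grip and spring uncertainty.
- **Tilt:** the fitted centres of the cup's top and flange differ by 1.5 mm. They differed by about 2 mm with the cup on the board, so I took this as measurement bias rather than tilt.

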